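Lock up the forme with the wedge quoin

ROBOT

A 6-joint arm with a two-finger parallel gripper is mounted at the origin on a cart in front of the work surface, level with it; the furniture and walls round the work are solid. World frame = base frame: x ahead of the robot, y to its left, z up, the work surface at z = 0. Lengths are in m, angles in rad, forces in N, time in s.
With the tool pointing down it reaches from about 0.4 to 0.825 m from the base axis. Payload 7 kg.
Tool frame: the origin (TCP) lies midway between the tips of the shut fingers; the grasp point (between the pads) lies 19 mm behind it; z points along the fingers, x is the direction in which the jaws open and shut, and the axes are right-handed (so a half turn about z gives the same grasp; the last joint's range is limited). The gripper opens to 88 mm and grips with 3 to 60 N. Pads are 19 mm wide; open, the fingers measure 130 mm over their backs; the gripper's body (78 mm by 193 mm) begins 47 mm behind the grasp point.
Start: joints at [-0.969, 0.359, 0.012, 0, -1.224, -0.288], TCP at [0.208, -0.642, 0.227] pointing down, gripper open.
Joint ranges: [-3.07, 3.07], [-1.43, 2.12], [-1.02, 1.25], [-3.03, 1.67], [-3.05, -0], [-3.03, 3.03]. Speed limits (rad/s): [2.39, 2.39, 3.01, 3.14, 3.14, 3.14].

INTERFACE

Orientations are given as [roll, pitch, yaw] about the fixed x, y, z axes, in that order (R = Rz(yaw) Ry(pitch) Rx(roll)).
In Python, from station import arm, grab_frame, camera_params gives the robot as it stands.
- The arm moves only by the shell command python3 -m handwheel 'ROWS' [FORCE]. ROWS is JSON, a list that holds one entry, the list of rows, each a list of 5 numbers: the finger opening in m, from 0 to 0.0876, then the shift along the tool's x, y, z in m, then the turn about the tool's z in degrees. A call has 1 to 20 rows; each row is the pose to reach, as a shift and turn from the pose measured when the call began, along the tool's axes at that moment; what a row does not reach only later rows make up. A row lasts 1/12 s, in which the tool goes at most 41.7 mm and 7.16 degrees, less where a joint would pass 70% of its speed; a pose out of reach is approached as far as the arm can. A call with a gripper value outside its range is refused whole. The fingers move at their own pace and stop on an object; FORCE is the grip in N (left out, the last holds). Time passes only in rows, so rows that repeat a pose let the fingers close. It gives the time, the measured TCP pose, the force and the opening at its end, in the units of the state.
- arm.get_state(): the state, without advancing time (a new reading comes with each control period).
- grab_frame(name): name is "scene" or "top" or "wrist"; returns the picture (400x640x3 uint8, blue, green, red); there is no depth.
- camera_params(name): a dict with "intrinsics" (3x3 intrinsics, pixels), "k1" (the pictures are not rectified: a ray, as slopes to the right and down, at radius r is drawn at 1 + k1 r^2 times it, then the intrinsics apply), "R" (3x3) and "t" (3): a world point X has camera coordinates R X + t; the wrist camera has in their place "tool_from_camera" (4x4, takes a point from camera to tool coordinates, whose origin is the TCP and whose axes are the tool frame's). Camera axes: x right, y down, z forward; pixel columns grow to the right and rows downward; lengths in m; the calibration is good to about 2 mm. A picture is of the moment at which its call begins: read the wrist's pose just before it. camera_params takes no time and is no camera call.
- arm.job_done(): hands the job in, once; it reports no verdict.
The state is a dict: "t": time; "q": joint angles; "qd": joint speeds; "joint_efforts": joint torques, N m; "eef_pos": TCP position; "ee_rot": TCP orientation; "force": force on the tool from outside, world axes, zero at the start; "moment": the same for the moment, N m; "width": finger opening in m.
Only numpy, scipy, OpenCV 4.12 (cv2) and the standard library are available. Lean on these libraries where they do the work, as an engineer would, in place of code of your own. Each camera call takes 0.05 s, during which the arm holds its last target.

TASK

The type in the small chase is still loose. Take the steel wedge quoin from the bench, lay it flat in the gap between the tapered wooden side-stick and the bar of the chase, straight side against the bar and thin end towards the stick's thick end, and drive it along until the whole row is locked tight and the wedge stays tight by itself. Keep the type standing flat on the plate and leave the other things on the bench alone.

Things in the scene. Friction and masses are not known exactly. Their poses are not given: they have to be found in the camera images.
- chase: Fixed steel plate 236 x 202 x 6 mm with a dark steel frame (the chase) clamped on it. Origin: centre of the plate's underside. Inner faces of the frame at x = +-90.85, y = +-75 mm; bars 16 mm wide, tops 18 mm over the bench. Two toe clamps (29 mm over the bench) on the +y and -y bars at x = 45 mm. Row from +x to -x: block 57.6 mm, type 9, 11, 9 mm, block 57.6 mm (13 mm high), side-stick, gap for the wedge.
- side_stick: Loose wooden strip in the chase, 108 mm along y, 12 mm high, 9 mm wide at its -y end, 27 mm at its +y end (taper 1 in 6). Origin: underside, mid length, 4.5 mm from its straight +x face; the tapered face looks to -x. Axes as the chase's. With the row pushed together its origin is at x = -57.9 mm in the chase; it starts about 3 mm short of that. The gap from it to the -x bar narrows towards +y.
- wedge_quoin_mid (a point): Dark steel wedge on the bench, 0.11 kg, 58 mm long, 22.5 mm high; point half-way along and up. Thin end +y, thick end -y. Lower 12 mm: straight face at x = -6, tapered face (1 in 6) from x = +6 mm at the thin end to +15.7 at the thick end. Above it a full-length parallel rib, x = -5 to +5 mm, from 12 to 22.5 mm over the underside: grip the rib, so the fingers clear the bars and stick (18 mm over the bench).
- gap_wide (a point): Point fixed in the wide -y end of the gap, axes as the chase's: with the wedge's centre point here and axes parallel, the wedge lies on the plate, 4 mm clear of the -x bar, 8 mm of the -y bar behind it and about 4 mm of the stick. The wedge has then to go 4 mm towards -x (straight face on the bar) and some 70 mm towards +y. A loose steel bar, 112 x 34 x 10 mm, lies 45 mm off between row and -y bar.
- gap_tight (a point): Point fixed in the chase, axes as the chase's: about where the wedge's centre point stands when the row is tight, straight face on the -x bar (give or take 5 mm along y). The wedge meets the stick some 20 mm before; pushing along +y then takes about 3 to 10 N until the row is together and it binds; 12 to 20 N locks it and friction holds it.
- line_1_mid (a point): Centre of type line 1 of 3 (light metal slug standing on edge, 9 x 100 x 23.5 mm high, face up), line 1 the farthest from the side-stick. Axes as the chase's at the start.
- line_2_mid (a point): Centre of type line 2 of 3 (light metal slug standing on edge, 11 x 100 x 23.5 mm high, face up), line 1 the farthest from the side-stick. Axes as the chase's at the start.
- line_3_mid (a point): Centre of type line 3 of 3 (light metal slug standing on edge, 9 x 100 x 23.5 mm high, face up), line 1 the farthest from the side-stick. Axes as the chase's at the start.
- expanding_quoin_mid (a point): Centre of another loose piece, a dark rectangular expanding quoin, 24 x 52 x 16 mm, not part of this job.
- loupe: Black standing loupe, diameter 37 mm, 38 mm high, origin at the centre of its underside; not part of this job.
- quoin_key: Steel T key, 70 x 94 x 11 mm, lying flat, origin at the centre of its underside; not part of this job.

How it is judged:
By the outcome, as a careful person would: the job done as asked, in the order asked, and still so for the second after the job is handed in, with the robot touching nothing.
It also fails if it takes over 58 s, if anything falls off the work surface, if the arm or the gripper's body presses on something with over 40 N, if the wrist force passes 120 N, or if a joint passes its speed limit or range.

## Working session

There is one attempt and no reset: what is moved stays moved. The work goes in short steps, Python scripts to look and compute and a shell command to move; the robot and the scene stay as the last step left them, time stands still between calls to the robot, and variables do not carry over. Pictures are saved under pics/ and viewed, and the job is handed in when it is done.

```bash
ls; mkdir -p pics; python3 - <<'E'
from station import arm, grab_frame, camera_params
import cv2
s=arm.get_state();print({k:s[k] for k in('t','eef_pos','ee_rot','force','width')})
for n in('scene','top','wrist'):
    cv2.imwrite(f'pics/a_{n}.png',grab_frame(n)); print(n,camera_params(n))
E
```

```text
pics
{'t': 0.0, 'eef_pos': array([ 0.20820084, -0.64159483,  0.22565302]), 'ee_rot': array([-3.14143790e+00, -1.60181448e-03,  1.88450428e+00]), 'force': array([ 0.5951056 , -0.15896627, -0.07788409]), 'width': 0.08765594889092787}
scene {'intrinsics': array([[417.01259282,   0.        , 323.27029814],
       [  0.        , 417.01259282, 201.99026876],
       [  0.        ,   0.        ,   1.        ]]), 'k1': -0.056350414357863345, 'R': array([[-0.89092135, -0.45368163, -0.0207876 ],
       [-0.28826111,  0.60025932, -0.74605246],
       [ 0.35094825, -0.65868181, -0.66556262]]), 't': array([0.39489153, 0.25581152, 0.76589789])}
top {'intrinsics': array([[379.82331936,   0.        , 316.96710356],
       [  0.        , 379.82331936, 201.97750986],
       [  0.        ,   0.        ,   1.        ]]), 'k1': -0.027821076145859786, 'R': array([[ 0.0062978 , -0.99984818, -0.01624669],
       [-0.9985257 , -0.00541184, -0.05401048],
       [ 0.05391436,  0.01656288, -0.99840819]]), 't': array([-0.1196331 ,  0.48120211,  0.97239845])}
wrist {'intrinsics': array([[294.79627725,   0.        , 318.48929743],
       [  0.        , 294.79627725, 201.98955682],
       [  0.        ,   0.        ,   1.        ]]), 'k1': -0.0338705567841104, 'tool_from_camera': array([[ 9.99999706e-01, -4.97225224e-04, -5.83233240e-04,
        -4.81818714e-04],
       [ 6.49973511e-04,  9.53435384e-01,  3.01596660e-01,
        -8.20433357e-02],
       [ 4.06113741e-04, -3.01596950e-01,  9.53435428e-01,
        -1.58670617e-01],
       [ 0.00000000e+00,  0.00000000e+00,  0.00000000e+00,
         1.00000000e+00]])}
```

View pics/a_top.png

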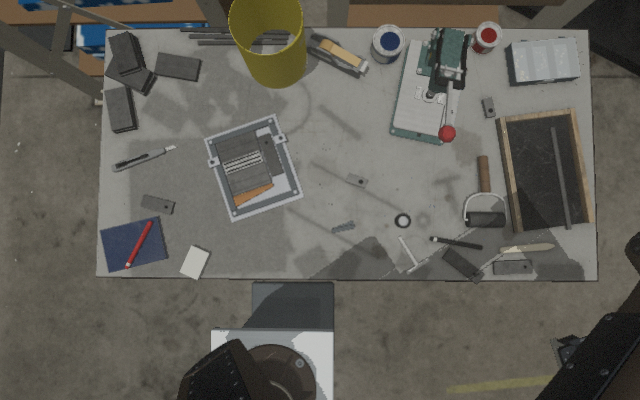

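View pics/a_scene.png

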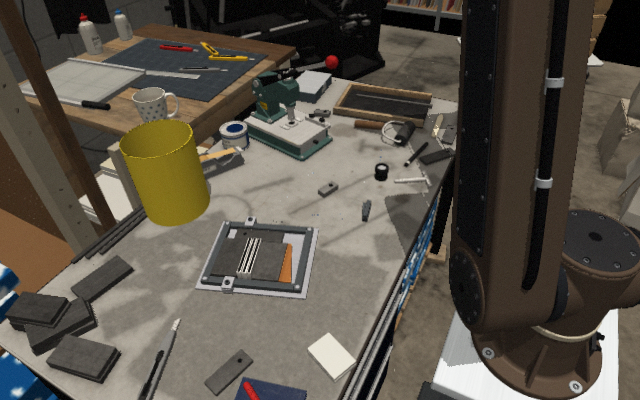

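View pics/a_wrist.png

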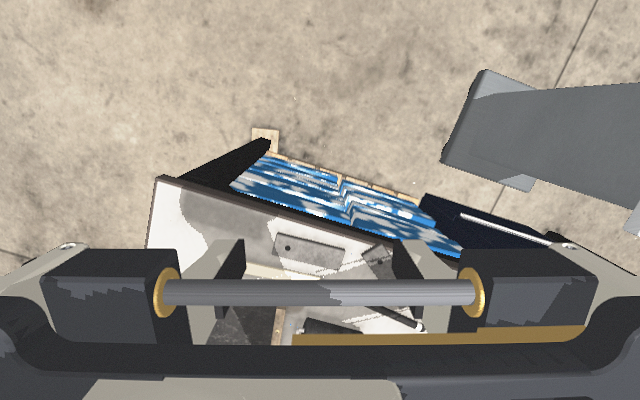

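```bash
python3 - <<'E'
import cv2,numpy as np
i=cv2.imread('pics/a_top.png')
a=cv2.resize(i[105:225,195:315],None,fx=5,fy=5,interpolation=cv2.INTER_CUBIC)
a=np.clip(a*1.5,0,255).astype(np.uint8)
cv2.imwrite('pics/b1.png',a)
b=cv2.resize(i[165:245,310:430],None,fx=6,fy=6,interpolation=cv2.INTER_CUBIC)
cv2.imwrite('pics/b2.png',np.clip(b*1.5,0,255).astype(np.uint8))
i=cv2.imread('pics/a_scene.png')
b=cv2.resize(i[170:310,185:385],None,fx=4,fy=4,interpolation=cv2.INTER_CUBIC)
cv2.imwrite('pics/b3.png',np.clip(b*1.5,0,255).astype(np.uint8))
E
```

```text
(no output)
```

View pics/b1.png

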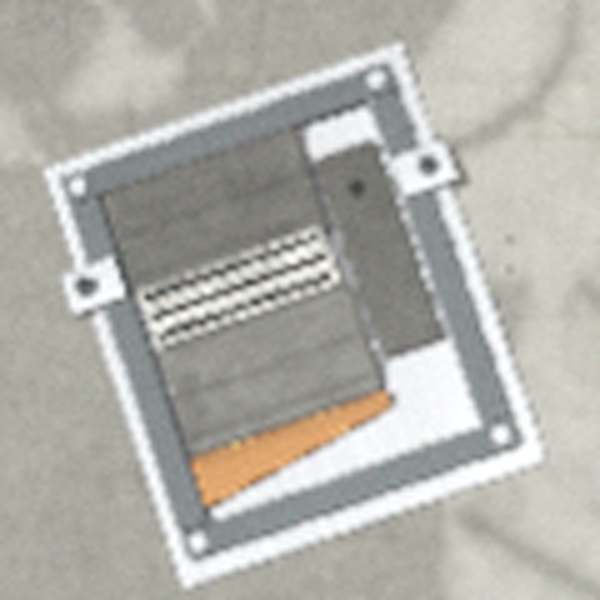

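View pics/b2.png

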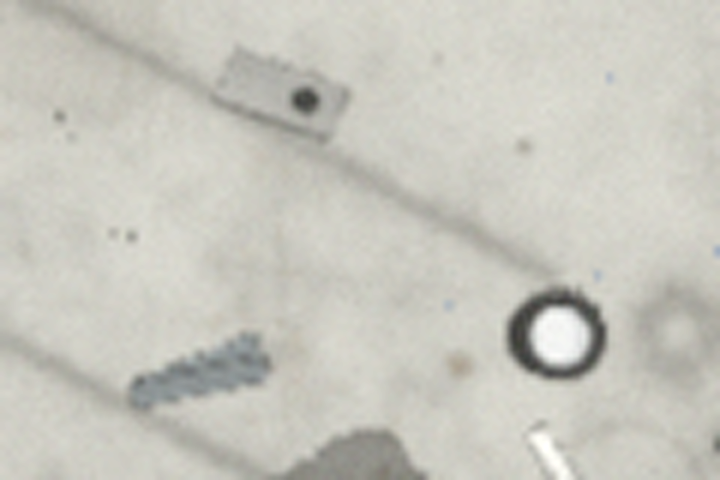

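View pics/b3.png

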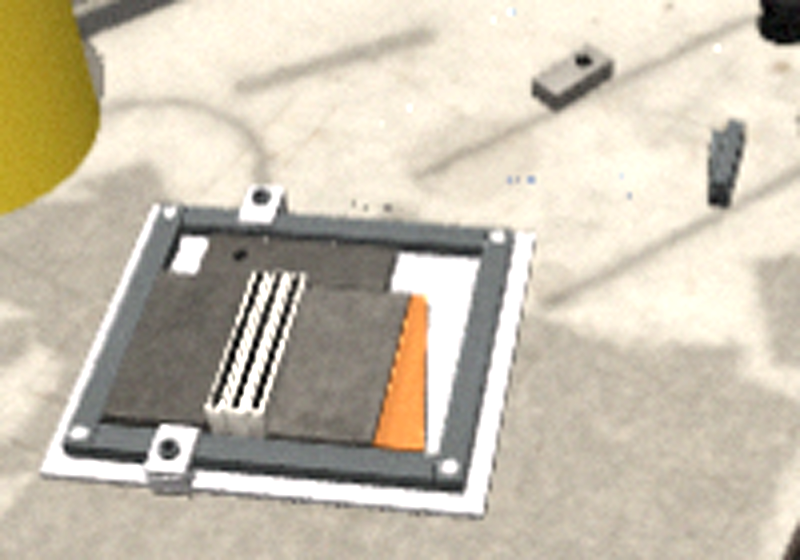

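```bash
cat > h.py <<'E'
import numpy as np, cv2
from scipy.spatial.transform import Rotation as Ro
from station import arm, grab_frame, camera_params
def rays(n,px,T=None):
    p=camera_params(n);K=p['intrinsics'];px=np.atleast_2d(np.float64(px))
    d=np.array([p['k1'],0,0,0,0.])
    u=cv2.undistortPoints(px[:,None],K,d,None,None,None)[:,0] if 0 else cv2.undistortPointsIter(px[:,None],K,d,np.eye(3),np.eye(3),(3,50,1e-9))[:,0]
    r=np.c_[u,np.ones(len(u))]
    if n=='wrist':
        C=T@p['tool_from_camera'];return C[:3,3],r@C[:3,:3].T
    return -p['R'].T@p['t'], r@p['R']
def onz(n,px,z,T=None):
    o,d=rays(n,px,T);return o+d*((z-o[2])/d[:,2])[:,None]
def proj(n,X,T=None):
    p=camera_params(n);X=np.atleast_2d(X)
    if n=='wrist':
        C=np.linalg.inv(T@p['tool_from_camera']);R,t=C[:3,:3],C[:3,3]
    else:R,t=p['R'],p['t']
    return cv2.projectPoints(np.float64(X),cv2.Rodrigues(R)[0],t,p['intrinsics'],np.array([p['k1'],0,0,0,0.]))[0][:,0]
def pose(s=None):
    s=s or arm.get_state();T=np.eye(4);T[:3,:3]=Ro.from_euler('xyz',s['ee_rot']).as_matrix();T[:3,3]=s['eef_pos'];return T
E
python3 - <<'E'
from h import *
np.set_printoptions(precision=4,suppress=True)
c=np.array([[400,45],[545,455],[187,585],[48,172]])/5+[195,105]-.4
P=onz('top',c,.006);print(P,[np.linalg.norm(P[i]-P[i-1]) for i in range(4)])
cen=P.mean(0);ex=P[0]+P[1]-P[2]-P[3] ;print(cen)
# chase x: from stick side (pts1,2) to pts 0,3 ; y: from pts0,1 to 2,3
ex=P[0]+P[3]-P[1]-P[2];print('yaw x',np.arctan2(ex[1],ex[0]))
ey=P[2]+P[3]-P[0]-P[1];print('yaw y',np.arctan2(-ey[0],ey[1]))
w=np.array([[130,392],[262,355]])/6+[310,165]-.4
print(onz('top',w,.0225))
g=cv2.imread('pics/a_top.png')
T=pose();print(T)
E
```

```text
[[ 0.7162 -0.0029  0.006 ]
 [ 0.4987 -0.0817  0.006 ]
 [ 0.4297  0.1051  0.006 ]
 [ 0.6479  0.1835  0.006 ]] [np.float64(0.19857177352901373), np.float64(0.23133850513536125), np.float64(0.19912573343683215), np.float64(0.23193594956819988)]
[0.5731 0.051  0.006 ]
yaw x 0.34629680473888863
yaw y 0.35266962123630424
[[ 0.4101 -0.1539  0.0225]
 [ 0.4261 -0.21    0.0225]]
[[-0.3086  0.9512 -0.0005  0.2082]
 [ 0.9512  0.3086  0.0012 -0.6417]
 [ 0.0013 -0.0001 -1.      0.2258]
 [ 0.      0.      0.      1.    ]]
```

```bash
python3 -m handwheel '[[[0.05,0.3726,0.3418,0.105,-88],[0.05,0.3726,0.3418,0.105,-88],[0.05,0.3726,0.3418,0.105,-88],[0.05,0.3726,0.3418,0.105,-88],[0.05,0.3726,0.3418,0.105,-88],[0.05,0.3726,0.3418,0.105,-88],[0.05,0.3726,0.3418,0.105,-88],[0.05,0.3726,0.3418,0.105,-88],[0.05,0.3726,0.3418,0.105,-88],[0.05,0.3726,0.3418,0.105,-88],[0.05,0.3726,0.3418,0.105,-88],[0.05,0.3726,0.3418,0.105,-88],[0.05,0.3726,0.3418,0.105,-88],[0.05,0.3726,0.3418,0.105,-88],[0.05,0.3726,0.3418,0.105,-88],[0.05,0.3726,0.3418,0.105,-88],[0.05,0.3726,0.3418,0.105,-88],[0.05,0.3726,0.3418,0.105,-88]]]'
python3 - <<'E'
from h import *
np.set_printoptions(precision=4,suppress=True)
s=arm.get_state();i=grab_frame('wrist');cv2.imwrite('pics/c.png',i);np.save('c.npy',pose(s))
print(s['eef_pos'],s['ee_rot'],s['q'])
b=cv2.resize(i[100:300,200:440],None,fx=3.3,fy=3,interpolation=cv2.INTER_CUBIC)
cv2.imwrite('pics/c2.png',np.clip(b*1.3,0,255).astype(np.uint8))
E
```

```text
t: 1.65
eef_pos: [0.418, -0.1825, 0.1214]
ee_rot: [3.14, -0.0, -2.865]
force: [-0.4, 0.3, -0.4]
width: 0.0503
[ 0.418  -0.1825  0.1214] [ 3.1404 -0.     -2.8647] [ 0.0213  0.0982 -0.5994 -0.0015 -0.8734  0.2565]
```

View pics/c.png

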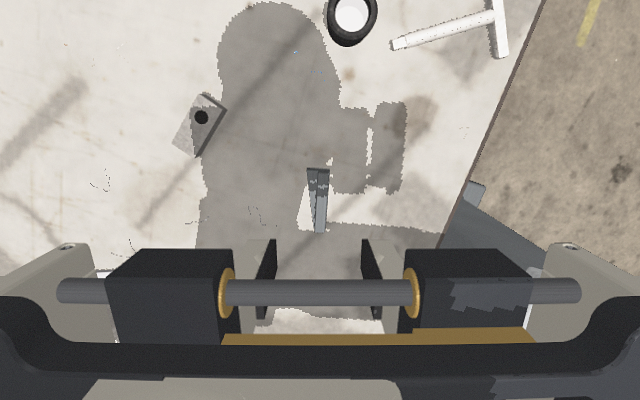

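View pics/c2.png

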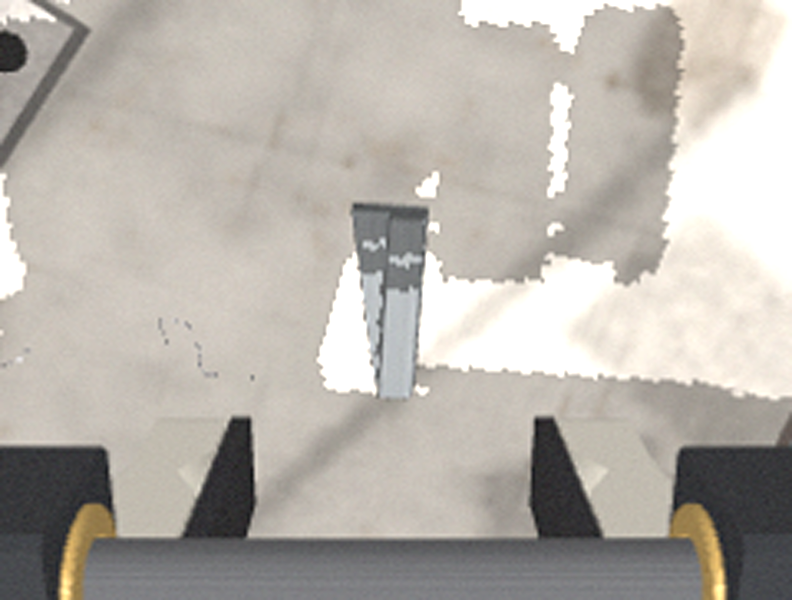

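```bash
python3 - <<'E'
from h import *
np.set_printoptions(precision=4,suppress=True)
T=np.load('c.npy')
c=np.array([[387,217],[427,217],[409,398],[380,398]])/[3.3,3]+[200,100]-.35
P=onz('wrist',c,.0225,T);print(P,[np.linalg.norm(P[i]-P[i-1])*1000 for i in range(4)])
m=P.mean(0);d=(P[2]+P[3]-P[0]-P[1])[:2];yaw=np.arctan2(-d[0],d[1])
print(m,yaw,'tool yaw-pi',Ro.from_matrix(T[:3,:3]).as_euler('xyz')[2]+np.pi)
print('mid in tool',T[:3,:3].T@(m-T[:3,3]))
E
```

```text
[[ 0.4273 -0.21    0.0225]
 [ 0.4169 -0.2129  0.0225]
 [ 0.4055 -0.1558  0.0225]
 [ 0.4135 -0.1535  0.0225]] [np.float64(58.17360135752611), np.float64(10.765681068721113), np.float64(58.31524629118518), np.float64(8.330636542251138)]
[ 0.4158 -0.183   0.0225] 0.21916879783683157 tool yaw-pi 0.27689793762515746
mid in tool [ 0.0022 -0.0001  0.0989]
```

```bash
python3 -m handwheel '[[[0.04,0.0022,0,0.04,3],[0.04,0.0022,0,0.08,3],[0.04,0.0022,0,0.1,3],[0.04,0.0022,0,0.1068,3],[0.04,0.0022,0,0.1068,3],[0.04,0.0022,0,0.1068,3],[0.04,0.0022,0,0.1068,3]]]' 40
python3 - <<'E'
from h import *
s=arm.get_state();i=grab_frame('wrist')
b=cv2.resize(i[100:300,200:440],None,fx=3.3,fy=3,interpolation=cv2.INTER_CUBIC)
cv2.imwrite('pics/d2.png',np.clip(b*1.3,0,255).astype(np.uint8))
i=grab_frame('scene')
b=cv2.resize(i[150:270,300:440],None,fx=5,fy=5,interpolation=cv2.INTER_CUBIC)
cv2.imwrite('pics/d3.png',np.clip(b*1.3,0,255).astype(np.uint8))
E
```

```text
t: 2.28
eef_pos: [0.4171, -0.1832, 0.016]
ee_rot: [3.141, 0.002, -2.917]
force: [-0.3, -0.3, -0.2]
width: 0.0403
```

View pics/d2.png

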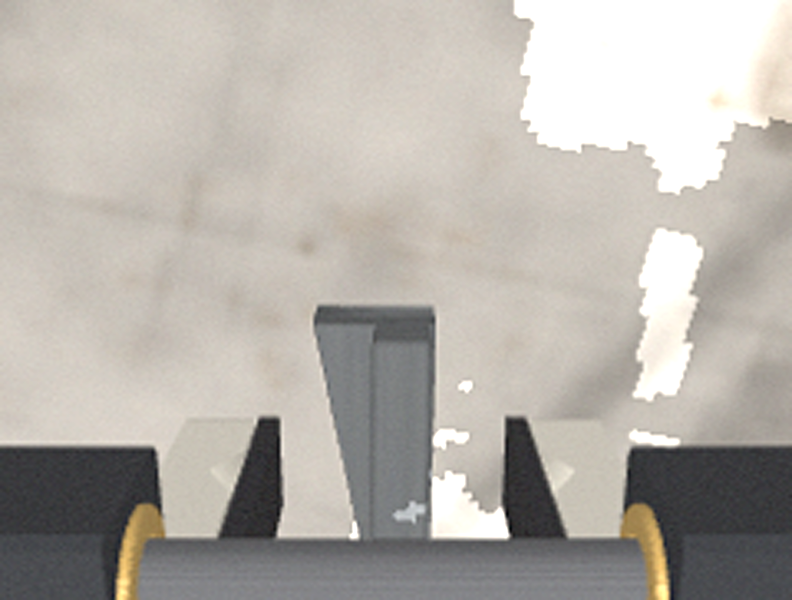

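View pics/d3.png

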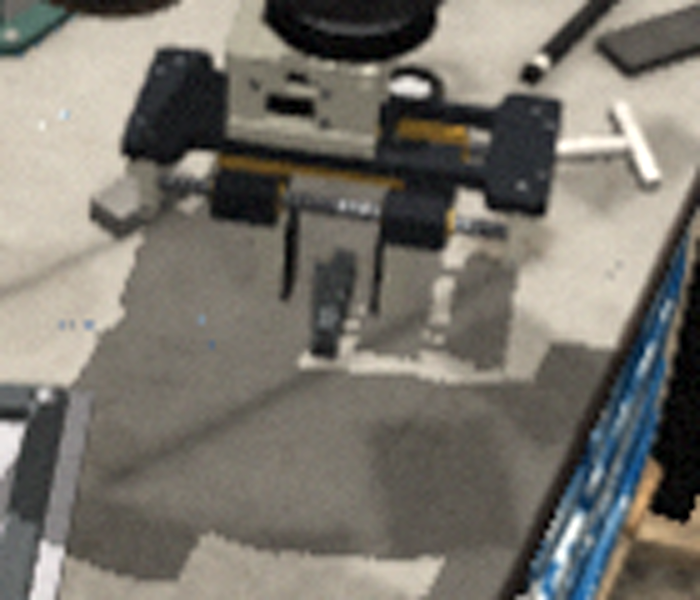

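```bash
python3 -m handwheel '[[[0.04,0.001,0,0.001,0],[0.0,0.001,0,0.001,0],[0.0,0.001,0,0.001,0],[0.0,0.001,0,0.001,0],[0.0,0.001,0,0.001,0],[0.0,0.001,0,0.001,0],[0.0,0.001,0,0.001,0],[0.0,0.001,0,0.001,0],[0.0,0.001,0,0.001,0]]]' 50
```

```text
t: 3.13
eef_pos: [0.416, -0.1833, 0.015]
ee_rot: [3.141, 0.003, -2.917]
force: [0.7, 0.4, 1.1]
width: 0.0093
```

```bash
python3 -m handwheel '[[[0,0,0,-0.03,0],[0,0,0,-0.07,0],[0,0,0,-0.11,0],[0,-0.02,0.035,-0.15,-1],[0,-0.04,0.07,-0.155,-3],[0,-0.06,0.105,-0.155,-5],[0,-0.08,0.14,-0.155,-7.1],[0,-0.1,0.175,-0.155,-7.1],[0,-0.12,0.21,-0.155,-7.1],[0,-0.138,0.2455,-0.155,-7.1],[0,-0.138,0.2455,-0.155,-7.1],[0,-0.138,0.2455,-0.155,-7.1],[0,-0.138,0.2455,-0.155,-7.1],[0,-0.138,0.2455,-0.155,-7.1]]]' 50
python3 - <<'E'
from h import *
s=arm.get_state();i=grab_frame('wrist');cv2.imwrite('pics/e.png',i);np.save('e.npy',pose(s))
print(s['eef_pos'],s['ee_rot'],s['q'])
b=cv2.resize(i[0:260,190:450],None,fx=3,fy=2.3,interpolation=cv2.INTER_CUBIC)
cv2.imwrite('pics/e2.png',np.clip(b*1.,0,255).astype(np.uint8))
E
```

```text
t: 4.3
eef_pos: [0.4949, 0.0858, 0.1701]
ee_rot: [3.141, 0.002, -2.794]
force: [-0.1, -0.8, -0.6]
width: 0.0093
[0.49488113 0.08578257 0.1701442 ] [ 3.14147457e+00  1.72125980e-03 -2.79365573e+00] [ 5.63662729e-01  1.19584896e-01 -4.44773434e-01  2.99874731e-04
 -1.00473138e+00 -2.15886316e-01]
```

View pics/e.png

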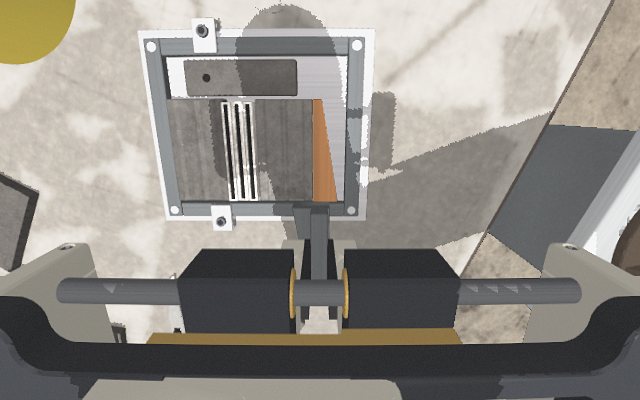

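View pics/e2.png

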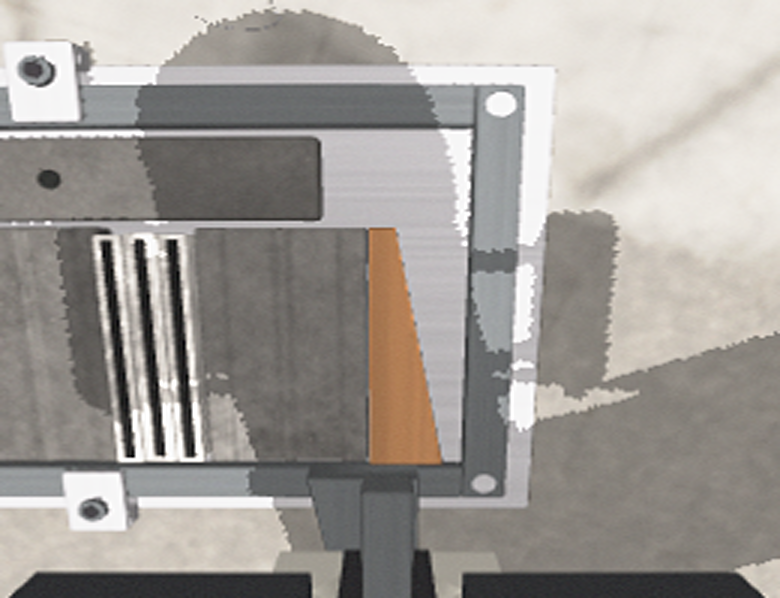

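```bash
python3 - <<'E'
import cv2
i=cv2.imread('pics/e.png')
for n,(r,c) in dict(f1=(20,330),f2=(170,310),f3=(20,130),f4=(170,150)).items():
    b=cv2.resize(i[r:r+60,c:c+60],None,fx=6,fy=6,interpolation=cv2.INTER_CUBIC)
    cv2.putText(b,n,(5,350),0,.5,(0,0,255));globals()[n]=b
import numpy as np
cv2.imwrite('pics/f.png',np.vstack([np.hstack([f3,f1]),np.hstack([f4,f2])])[:, :])
E
```

```text
(no output)
```

View pics/f.png

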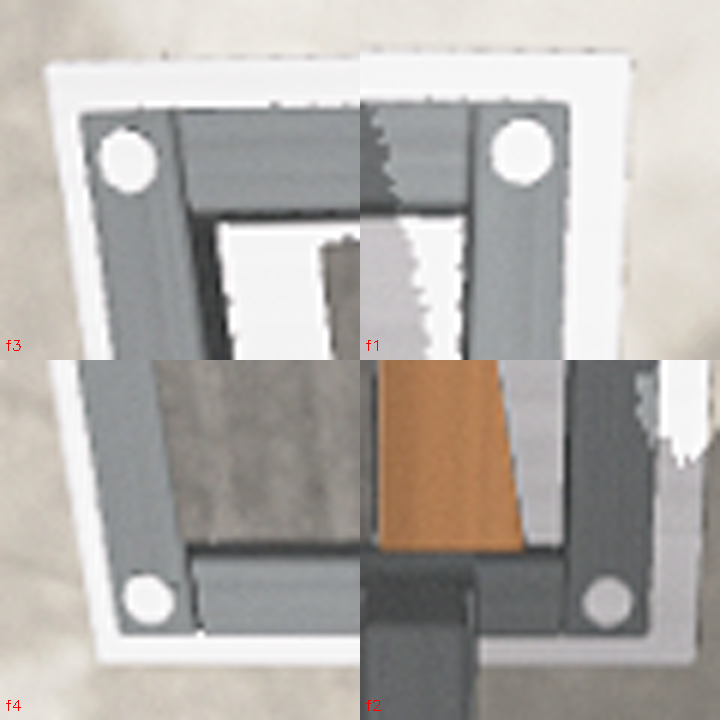

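```bash
cat >> h.py <<'E'
def rigid(A,B):  # chase pts A -> world B (2d), returns yaw,t,resid
    A=np.array(A);a=A.mean(0);b=B.mean(0);H=(A-a).T@(B-b)
    th=np.arctan2(H[0,1]-H[1,0],H[0,0]+H[1,1]);R=np.array([[np.cos(th),-np.sin(th)],[np.sin(th),np.cos(th)]])
    t=b-R@a;return th,R,t,(B-A@R.T-t)
E
python3 - <<'E'
from h import *
np.set_printoptions(precision=4,suppress=True)
T=np.load('e.npy')
f=lambda p,r,c:[p[0]/6+c-.42,p[1]/6+r-.42]
# order: (+x,-y),( -x,-y),(+x,+y),(-x,+y)
out=[f((82,114),20,130),f((210,103),20,330),f((118,273),170,150),f((290,274),170,310)]
pl=[f((45,64),20,130),f((271,56),20,330),f((98,303),170,150),f((337,302),170,310)]
A=np.array([[1,-1],[-1,-1],[1,1],[-1,1]])
for pts,s,z in((out,[.10685,.091],.018),(pl,[.118,.101],.006)):
    B=onz('wrist',pts,z,T)[:,:2];th,R,t,r=rigid(A*s,B);print(th,t,r*1000)
    t18=t
# stick
cr=np.array([[370,228],[396,228],[442,464],[370,464]])/[3,2.3]+[190,0]-.35
S=onz('wrist',cr,.018,T)[:,:2];print('stick chase',(S-t)@R*1000)
# wedge rib thick end, estimate height: rib top at TCP+? 
ths=Ro.from_matrix(T[:3,:3]).as_euler('xyz')[2]+np.pi;print('tool',ths,(T[:2,3]-t)@R*1000)
w=np.array([[360,483],[417,483],[306,468],[415,476]])/[3,2.3]+[190,0]-.35
z=T[2,3]+.0225-.015
W=onz('wrist',w[:2],z,T);print('rib thick end in tool',(W-T[:3,3])@T[:3,:3]*1000)
W=onz('wrist',w[2:],z-.0105,T);print('body',(W-T[:3,3])@T[:3,:3]*1000)
E
```

```text
0.34683196461327664 [0.5737 0.0519] [[-1.1381  0.5787]
 [ 0.4704  1.2022]
 [ 0.1235 -0.925 ]
 [ 0.5442 -0.8559]]
0.34650630757640954 [0.5738 0.0522] [[-0.6792  0.2596]
 [ 0.1249  1.1681]
 [ 0.1456 -0.4191]
 [ 0.4086 -1.0086]]
stick chase [[-56.9523 -34.083 ]
 [-65.6128 -34.0889]
 [-82.9831  73.3973]
 [-56.4523  73.4234]]
tool 0.34793692256355024 [-62.7887  58.3709]
rib thick end in tool [[ -4.9483 -30.5427  -7.4951]
 [  5.3581 -30.5383  -7.5128]]
body [[-15.607  -30.889    3.0232]
 [  5.3462 -28.7674   2.9874]]
```

```bash
python3 -m handwheel '[[[0,0.006,-0.03,0.02,0],[0,0.012,-0.06,0.06,0],[0,0.018,-0.09,0.09,0],[0,0.018,-0.0957,0.118,0],[0,0.018,-0.0957,0.118,0],[0,0.018,-0.0957,0.118,0],[0,0.018,-0.0957,0.118,0]]]' 50
python3 - <<'E'
from h import *
s=arm.get_state();i=grab_frame('wrist');cv2.imwrite('pics/g.png',i);np.save('g.npy',pose(s))
print(s['eef_pos'],s['ee_rot'])
b=cv2.resize(i[60:260,220:420],None,fx=4,fy=3,interpolation=cv2.INTER_CUBIC)
cv2.imwrite('pics/g2.png',np.clip(b*1.2,0,255).astype(np.uint8))
i=grab_frame('scene')
b=cv2.resize(i[170:310,185:385],None,fx=4,fy=4,interpolation=cv2.INTER_CUBIC)
cv2.imwrite('pics/g3.png',np.clip(b*1.2,0,255).astype(np.uint8))
E
```

```text
t: 4.93
eef_pos: [0.5115, -0.0109, 0.0534]
ee_rot: [-3.141, 0.003, -2.795]
force: [-0.3, -0.1, -1.5]
width: 0.0091
[ 0.51154251 -0.01092408  0.05336127] [-3.14128182  0.00315703 -2.79518266]
```

View pics/g2.png

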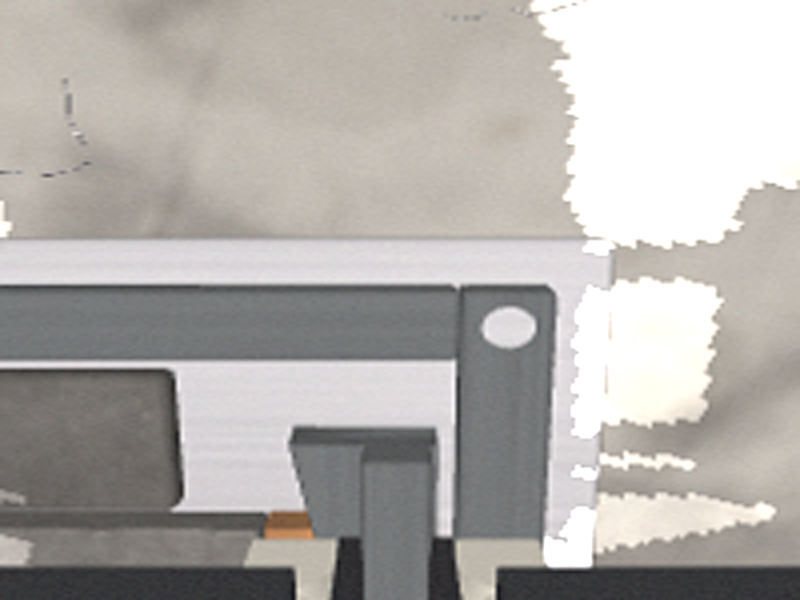

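View pics/g3.png

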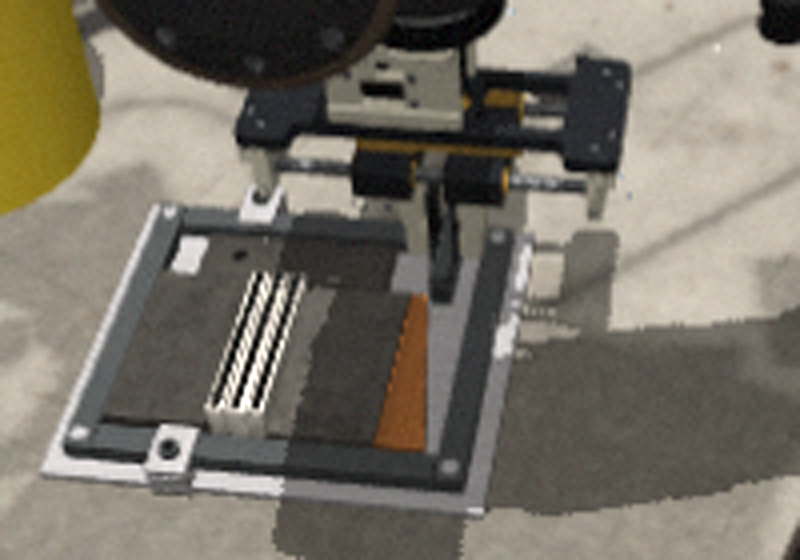

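```bash
python3 - <<'E'
from h import *
np.set_printoptions(precision=2,suppress=True)
T=np.load('g.npy');f=lambda p:np.array(p)/[4,3]+[220,60]-.4
def tl(p,z):return (onz('wrist',f(p),z,T)-T[:3,3])@T[:3,:3]*1000
print('frame outer corner (should be -106.85,-91)',tl([[554,287]],.018))
print('inner edges -x bar',tl([[457,350],[455,530]],.018))
print('-y bar inner top',tl([[457,359],[300,359]],.018))
print('plate corner',tl([[610,238]],.006))
print('body thick end top',tl([[436,440],[290,440]],T[2,3]-.0027),'rib',tl([[362,460],[433,460]],T[2,3]+.0078))
t=np.array([.5738,.0520]);c,s=np.cos(.3467),np.sin(.3467);R=np.array([[c,-s],[s,c]])
print('tcp chase',(T[:2,3]-t)@R*1000)
E
```

```text
frame outer corner (should be -106.85,-91) [[ 25.98 -53.57  35.3 ]]
inner edges -x bar [[ 10.22 -39.44  35.34]
 [ 10.53   4.48  35.33]]
-y bar inner top [[ 10.25 -37.38  35.34]
 [-16.22 -37.38  35.42]]
plate corner [[ 36.82 -63.02  47.26]]
body thick end top [[  5.69 -29.07   2.69]
 [-15.38 -29.07   2.76]] rib [[ -4.72 -28.75  -7.78]
 [  4.93 -28.75  -7.81]]
tcp chase [-79.93 -38.03]
```

```bash
python3 -m handwheel '[[[0,0,0,0.015,0],[0,0,0,0.027,0],[0,0,0,0.031,0],[0,0,0,0.031,0],[0,0,0,0.031,0],[0,0,0,0.031,0]]]' 50
```

```text
t: 5.53
eef_pos: [0.5131, -0.0093, 0.0243]
ee_rot: [-3.141, 0.007, -2.793]
force: [-0.4, -0.4, -0.4]
width: 0.0094
```

```bash
python3 -m handwheel '[[[0,0.001,0,0.001,0],[0,0.002,0,0.002,0],[0,0.003,0,0.003,0],[0,0.003,0,0.0035,0],[0,0.003,0,0.0035,0],[0,0.003,0,0.0035,0]]]' 50
```

```text
t: 6.03
eef_pos: [0.5101, -0.0104, 0.021]
ee_rot: [-3.141, 0.007, -2.793]
force: [-1.3, 0.6, 5.3]
width: 0.0095
```

```bash
python3 -m handwheel '[[[0,0.001,0,0,0],[0,0.002,0,0,0],[0,0.003,0,0,0],[0,0.0035,0,0,0],[0,0.0035,0,0,0],[0,0.0035,0,0,0]]]' 50
python3 - <<'E'
from h import *
np.set_printoptions(precision=2,suppress=True)
s=arm.get_state();T=pose(s);t=np.array([.5738,.0520]);c,s_=np.cos(.3467),np.sin(.3467);R=np.array([[c,-s_],[s_,c]])
print('tcp chase',(T[:2,3]-t)@R*1000,T[2,3],'F chase',s['force'][:2]@R,s['force'][2])
E
```

```text
t: 6.53
eef_pos: [0.507, -0.0116, 0.021]
ee_rot: [-3.141, 0.007, -2.793]
force: [0.2, -0.1, 1.0]
width: 0.0093
tcp chase [-84.47 -37.11] 0.021030774335157647 F chase [ 0.14 -0.16] 1.0164765266829612
```

```bash
cat > st.py <<'E'
from h import *
np.set_printoptions(precision=2,suppress=True)
s=arm.get_state();T=pose(s);t=np.array([.5738,.0520]);c,s_=np.cos(.3467),np.sin(.3467);R=np.array([[c,-s_],[s_,c]])
print('t',s['t'],'tcp chase',(T[:2,3]-t)@R*1000,round(T[2,3]*1000,2),'yaw',s['ee_rot'],'F chase',s['force'][:2]@R,s['force'][2],'w',s['width'])
E
python3 -m handwheel '[[[0,0.0005,0,0,0],[0,0.001,0,0,0],[0,0.001,0,0,0],[0,0.001,0,0,0]]]' 50 >/dev/null; python3 st.py
```

```text
t 6.8667 tcp chase [-84.62 -37.11] 21.14 yaw [-3.14  0.01 -2.79] F chase [ 4.49 -0.8 ] -3.126817901985648 w 0.009248779467718968
```

```bash
python3 -m handwheel '[[[0,0,0.008,0,0],[0,0,0.016,0,0],[0,0,0.024,0,0],[0,0,0.032,0,0],[0,0,0.036,0,0],[0,0,0.04,0,0],[0,0,0.04,0,0],[0,0,0.04,0,0]]]' 50 >/dev/null; python3 st.py
```

```text
t 7.5333 tcp chase [-84.54   3.42] 21.18 yaw [-3.14  0.01 -2.79] F chase [3.66 1.62] -1.212329483624029 w 0.009193249514597223
```

```bash
python3 -m handwheel '[[[0,0,0.002,0,0],[0,0,0.004,0,0],[0,0,0.006,0,0],[0,0,0.008,0,0],[0,0,0.01,0,0],[0,0,0.01,0,0]]]' 60 >/dev/null; python3 st.py;python3 - <<'E'
from h import *
i=grab_frame('wrist');cv2.imwrite('pics/k.png',i)
b=cv2.resize(i[20:260,140:440],None,fx=2.6,fy=2.4,interpolation=cv2.INTER_CUBIC)
cv2.imwrite('pics/k2.png',b)
i=grab_frame('scene')
b=cv2.resize(i[170:310,185:385],None,fx=4,fy=4,interpolation=cv2.INTER_CUBIC)
cv2.imwrite('pics/k3.png',np.clip(b*1.2,0,255).astype(np.uint8))
E
```

```text
t 8.0333 tcp chase [-84.56  13.69] 21.16 yaw [-3.14  0.01 -2.79] F chase [3.82 0.18] -1.0662360582201023 w 0.008992150083381405
```

View pics/k2.png

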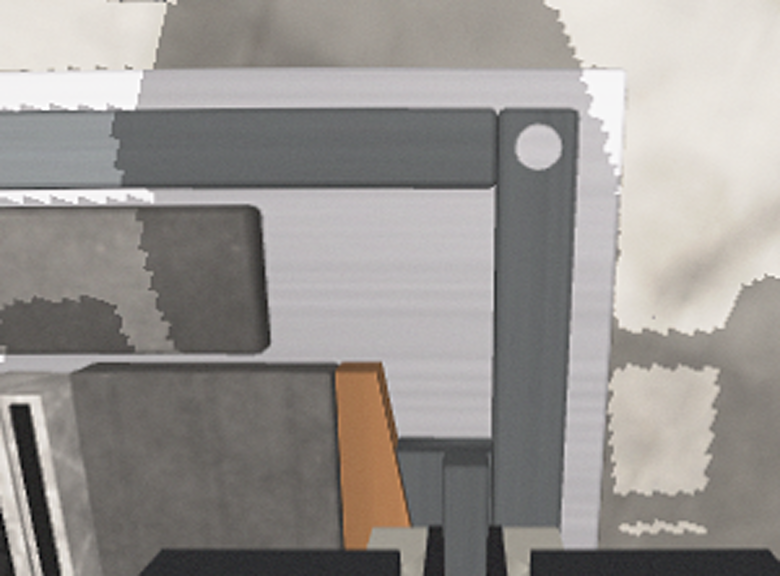

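View pics/k3.png

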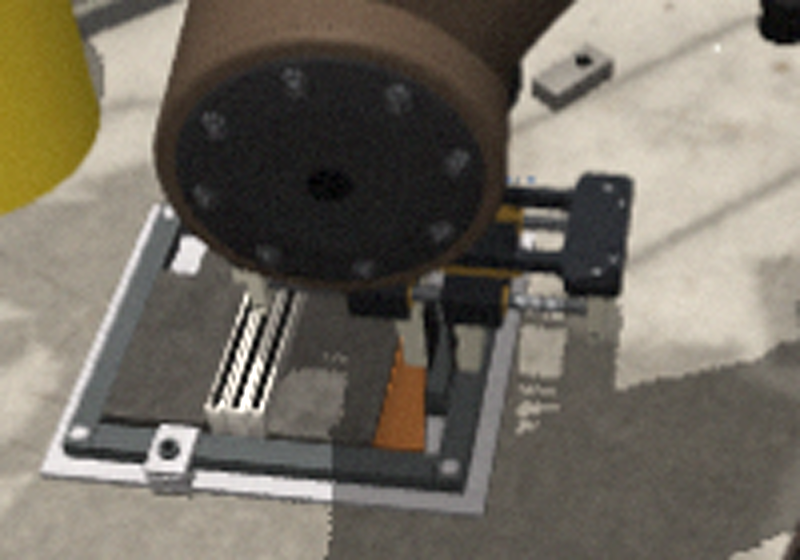

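```bash
python3 -m handwheel '[[[0,0,0.001,0,0],[0,0,0.002,0,0],[0,0,0.003,0,0],[0,0,0.004,0,0],[0,0,0.005,0,0],[0,0,0.005,0,0]]]' 60 >/dev/null; python3 st.py
python3 -m handwheel '[[[0,0,0.001,0,0],[0,0,0.002,0,0],[0,0,0.003,0,0],[0,0,0.004,0,0],[0,0,0.005,0,0],[0,0,0.005,0,0]]]' 60 >/dev/null; python3 st.py
```

```text
t 8.6333 tcp chase [-84.55  18.8 ] 21.19 yaw [ 3.14  0.01 -2.79] F chase [ 2.44 -0.98] -0.01915325044187577 w 0.008885493153246712
t 9.1333 tcp chase [-84.54  23.9 ] 21.18 yaw [ 3.14  0.01 -2.79] F chase [ 3.69 -1.4 ] 0.620693117791403 w 0.009054121441524525
```

```bash
python3 -m handwheel '[[[0,0,0.001,0,0],[0,0,0.002,0,0],[0,0,0.003,0,0],[0,0,0.004,0,0],[0,0,0.004,0,0]]]' 60 >/dev/null; python3 st.py
python3 -m handwheel '[[[0,0,0.001,0,0],[0,0,0.002,0,0],[0,0,0.003,0,0],[0,0,0.003,0,0],[0,0,0.003,0,0]]]' 60 >/dev/null; python3 st.py
```

```text
t 9.55 tcp chase [-84.56  27.86] 21.25 yaw [-3.14  0.01 -2.79] F chase [ 3.69 -3.93] -0.5766988464828674 w 0.00927922987028177
t 9.9667 tcp chase [-84.55  30.66] 21.29 yaw [-3.14  0.01 -2.79] F chase [ 3.36 -3.96] -0.9716640384988053 w 0.008932234631832837
```

```bash
python3 -m handwheel '[[[0,0,0.001,0,0],[0,0,0.002,0,0],[0,0,0.003,0,0],[0,0,0.003,0,0],[0,0,0.003,0,0]]]' 60 >/dev/null; python3 st.py
python3 -m handwheel '[[[0,0,0.001,0,0],[0,0,0.002,0,0],[0,0,0.003,0,0],[0,0,0.003,0,0],[0,0,0.003,0,0]]]' 60 >/dev/null; python3 st.py;python3 - <<'E'
from h import *
i=grab_frame('wrist');cv2.imwrite('pics/m.png',i)
b=cv2.resize(i[0:260,40:440],None,fx=2,fy=2.2,interpolation=cv2.INTER_CUBIC)
cv2.imwrite('pics/m2.png',b)
E
```

```text
t 10.3833 tcp chase [-84.55  33.2 ] 21.38 yaw [-3.14  0.01 -2.79] F chase [ 4.19 -7.68] -0.6530337163783013 w 0.009063196835224517
t 10.8 tcp chase [-84.53  35.42] 21.53 yaw [-3.14  0.01 -2.79] F chase [ 4.47 -9.27] -0.9331899189218115 w 0.008963803886434923
```

View pics/m2.png

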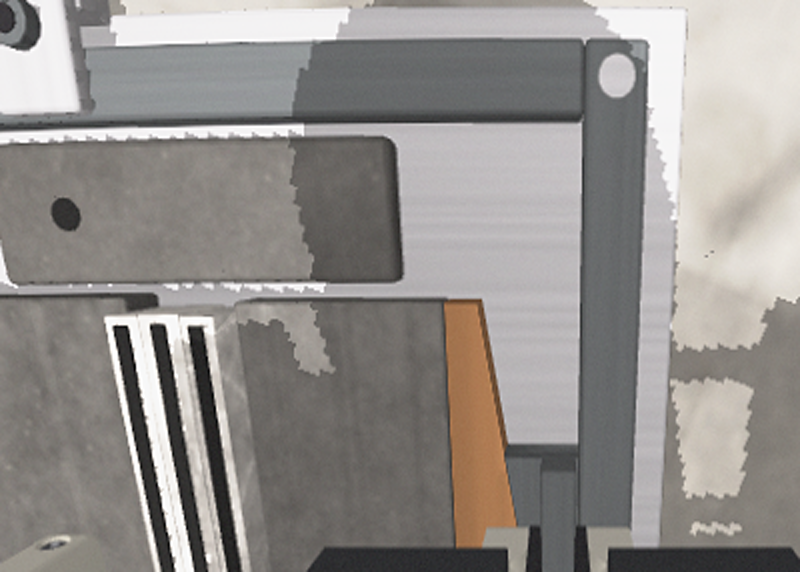

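```bash
python3 -m handwheel '[[[0,0,0.001,0.0004,0],[0,0,0.002,0.0005,0],[0,0,0.003,0.0005,0],[0,0,0.003,0.0005,0],[0,0,0.003,0.0005,0]]]' 60 >/dev/null; python3 st.py
python3 -m handwheel '[[[0,0,0.001,0.0003,0],[0,0,0.002,0.0005,0],[0,0,0.003,0.0005,0],[0,0,0.003,0.0005,0],[0,0,0.003,0.0005,0]]]' 60 >/dev/null; python3 st.py
```

```text
t 11.2667 tcp chase [-84.57  37.23] 21.39 yaw [-3.14  0.01 -2.79] F chase [  4.56 -13.23] 1.2615218965772796 w 0.009171683715075214
t 11.6833 tcp chase [-84.59  37.8 ] 21.42 yaw [-3.14  0.01 -2.79] F chase [  6.47 -23.46] 1.0967362965182872 w 0.009223157182069154
```

```bash
python3 -m handwheel '[[[0,0,0.0015,0.0003,0],[0,0,0.0015,0.0003,0],[0,0,0.0015,0.0003,0]]]' 60 >/dev/null; python3 st.py;python3 - <<'E'
from h import *
np.set_printoptions(precision=2,suppress=True)
s=arm.get_state();T=pose(s);np.save('n.npy',T)
i=grab_frame('wrist');cv2.imwrite('pics/n.png',i)
b=cv2.resize(i[0:260,40:440],None,fx=2,fy=2.2,interpolation=cv2.INTER_CUBIC)
cv2.imwrite('pics/n2.png',b)
E
```

```text
t 11.9333 tcp chase [-84.59  37.7 ] 21.45 yaw [-3.13  0.01 -2.79] F chase [  5.44 -17.93] -0.21769513928424666 w 0.00911242790940782
```

View pics/n2.png

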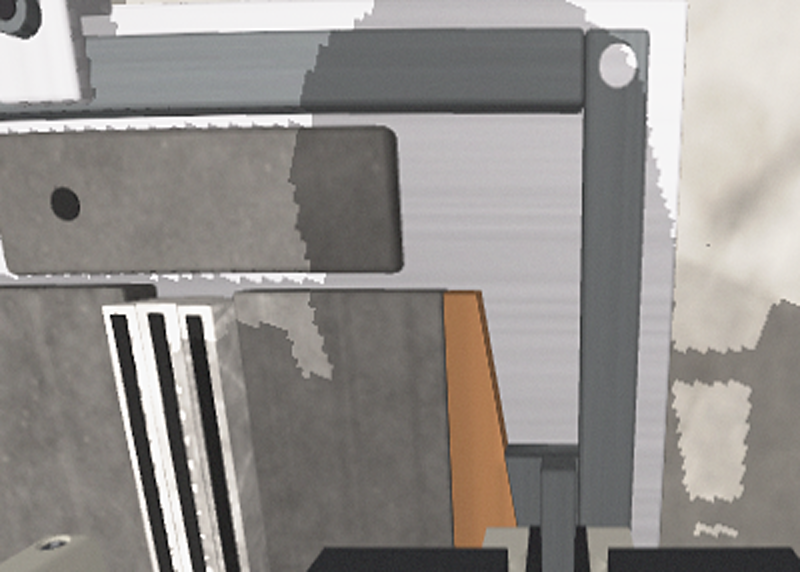

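```bash
python3 -m handwheel '[[[0.028,0,0,0,0],[0.028,0,0,0,0],[0.028,0,0,0,0],[0.028,0,0,0,0]]]' 60 >/dev/null; python3 st.py
python3 -m handwheel '[[[0.028,0,0,-0.02,0],[0.028,0,0,-0.05,0],[0.028,0,0,-0.09,0],[0.028,0,0.02,-0.12,0],[0.028,0,0.04,-0.15,0],[0.028,0,0.05,-0.15,0],[0.028,0,0.05,-0.15,0],[0.028,0,0.05,-0.15,0],[0.028,0,0.05,-0.15,0]]]' 60 >/dev/null; python3 st.py
python3 - <<'E'
from h import *
np.set_printoptions(precision=2,suppress=True)
s=arm.get_state();T=pose(s);np.save('p.npy',T)
i=grab_frame('wrist');cv2.imwrite('pics/p.png',i)
b=cv2.resize(i[0:260,120:440],None,fx=2.5,fy=2.3,interpolation=cv2.INTER_CUBIC)
cv2.imwrite('pics/p2.png',b)
i=grab_frame('scene')
b=cv2.resize(i[170:310,185:385],None,fx=4,fy=4,interpolation=cv2.INTER_CUBIC)
cv2.imwrite('pics/p3.png',np.clip(b*1.2,0,255).astype(np.uint8))
E
```

```text
t 12.3167 tcp chase [-85.46  37.89] 21.14 yaw [-3.13  0.01 -2.79] F chase [0.08 0.72] 0.40235789669425404 w 0.02661709148136459
t 13.0667 tcp chase [-87.53  88.96] 169.8 yaw [-3.13  0.   -2.79] F chase [0.   0.32] -0.2247666719201343 w 0.02756630621082849
```

View pics/p2.png

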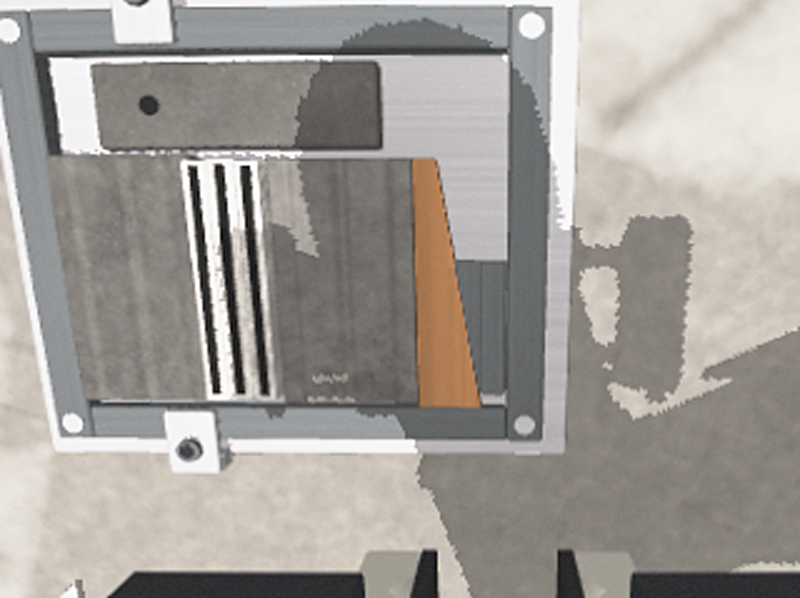

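View pics/p3.png

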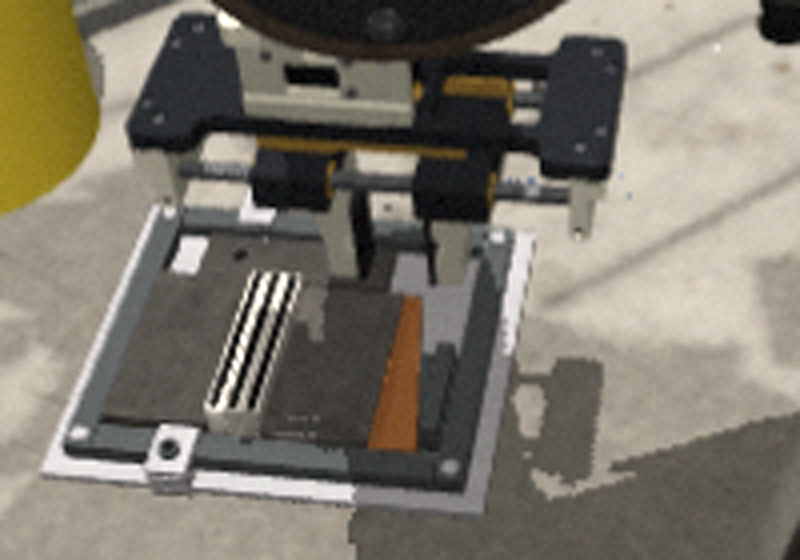

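```bash
python3 - <<'E'
import cv2,numpy as np
i=cv2.imread('pics/p.png')
a=cv2.resize(i[55:190,270:350],None,fx=7,fy=4.4,interpolation=cv2.INTER_CUBIC)
cv2.imwrite('pics/q.png',np.clip(a*1.5,0,255).astype(np.uint8))
a=cv2.resize(i[55:190,180:260],None,fx=7,fy=4.4,interpolation=cv2.INTER_CUBIC)
cv2.imwrite('pics/q1.png',np.clip(a*1.2,0,255).astype(np.uint8))
E
```

```text
(no output)
```

View pics/q.png

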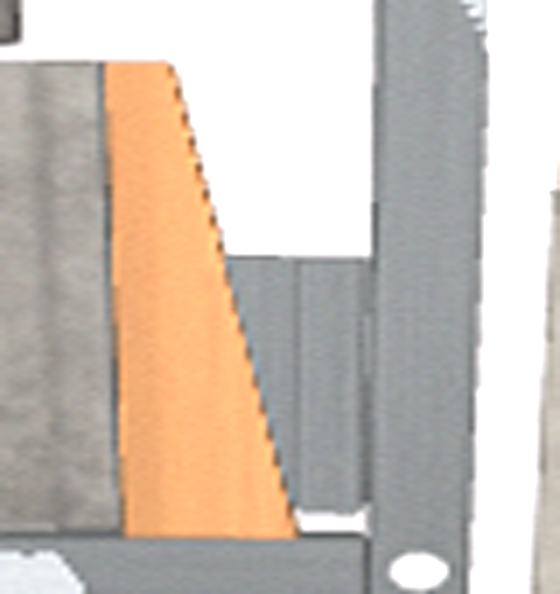

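View pics/q1.png

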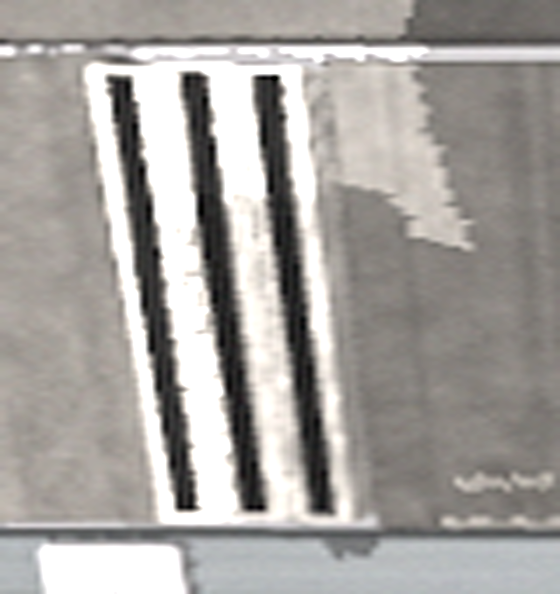

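```bash
python3 -m handwheel '[[[0,-0.0025,-0.03,0,0],[0,-0.0025,-0.06,0,0],[0,-0.0025,-0.09,0.03,0],[0,-0.0025,-0.103,0.07,0],[0,-0.0025,-0.103,0.1,0],[0,-0.0025,-0.103,0.11,0],[0,-0.0025,-0.103,0.11,0],[0,-0.0025,-0.103,0.11,0]]]' 60 >/dev/null; python3 st.py
```

```text
t 13.8333 tcp chase [-84.64 -15.92] 59.68 yaw [-3.13  0.   -2.79] F chase [0.37 0.89] -0.12327927308437991 w 0.00041805780717087815
```

```bash
python3 -m handwheel '[[[0,0,0,0.02,0],[0,0,0,0.032,0],[0,0,0,0.0365,0],[0,0,0,0.0365,0],[0,0,0,0.0365,0],[0,0,0,0.0365,0]]]' 60 >/dev/null; python3 st.py
python3 - <<'E'
from h import *
i=grab_frame('wrist')
b=cv2.resize(i[60:260,220:420],None,fx=4,fy=3,interpolation=cv2.INTER_CUBIC)
cv2.imwrite('pics/r.png',b)
i=grab_frame('scene')
b=cv2.resize(i[200:300,240:340],None,fx=6,fy=6,interpolation=cv2.INTER_CUBIC)
cv2.imwrite('pics/r3.png',np.clip(b*1.2,0,255).astype(np.uint8))
E
```

```text
t 14.3333 tcp chase [-83.65 -16.2 ] 24.38 yaw [-3.13  0.   -2.79] F chase [-0.14  0.42] -0.1962491206127993 w 0.000368204249687322
```

View pics/r3.png

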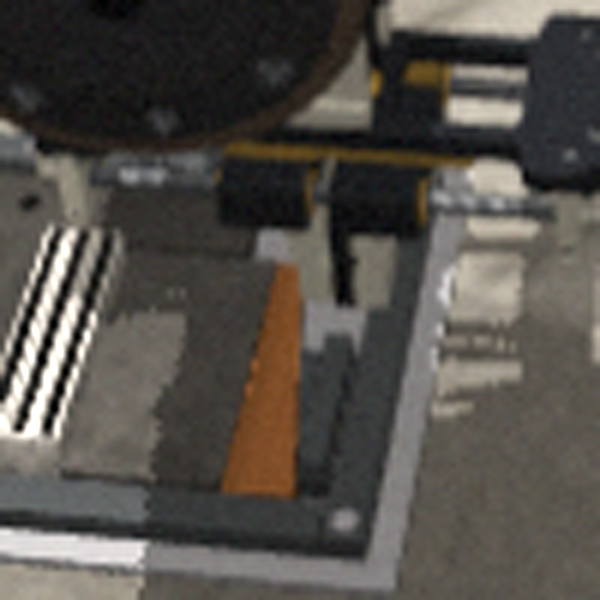

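```bash
python3 -m handwheel '[[[0,0.001,0.003,0.001,0],[0,0.001,0.006,0.0018,0],[0,0.001,0.009,0.0018,0],[0,0.001,0.012,0.0018,0],[0,0.001,0.013,0.0018,0],[0,0.001,0.013,0.0018,0]]]' 60 >/dev/null; python3 st.py
python3 -m handwheel '[[[0,0,0.001,0,0],[0,0,0.002,0,0],[0,0,0.003,0,0],[0,0,0.003,0,0]]]' 60 >/dev/null; python3 st.py
```

```text
t 14.9333 tcp chase [-84.87  -2.86] 22.29 yaw [-3.13  0.   -2.79] F chase [-0.34  0.16] -0.4881254997893559 w 0.0008376852683364218
t 15.2667 tcp chase [-85.07  -0.38] 22.3 yaw [-3.13  0.   -2.79] F chase [ 0.8  -6.68] -0.12521758556104204 w 0.0005537415978298648
```

```bash
python3 -m handwheel '[[[0,0,0.001,0,0],[0,0,0.0018,0,0],[0,0,0.0018,0,0],[0,0,0.0018,0,0]]]' 60 >/dev/null; python3 st.py
python3 -m handwheel '[[[0,0,0.001,0,0],[0,0,0.002,0,0],[0,0,0.002,0,0],[0,0,0.002,0,0]]]' 60 >/dev/null; python3 st.py
```

```text
t 15.6 tcp chase [-85.15   0.09] 22.4 yaw [-3.13  0.   -2.79] F chase [  1.39 -12.55] -1.0585436520143923 w 0.00010443316298881214
t 15.9333 tcp chase [-85.23   0.21] 22.51 yaw [-3.13  0.   -2.79] F chase [  2.23 -17.48] -2.2968962226960095 w 0.0005770312065679186
```

```bash
python3 -m handwheel '[[[0,0,-0.006,0,0],[0,0,-0.012,0,0],[0,0,-0.014,-0.02,0],[0,0,-0.014,-0.05,0],[0,0,-0.014,-0.09,0],[0,0,0.02,-0.12,0],[0,0,0.06,-0.15,0],[0,0,0.088,-0.15,0],[0,0,0.088,-0.15,0],[0,0,0.088,-0.15,0],[0,0,0.088,-0.15,0]]]' 60 >/dev/null; python3 st.py
python3 - <<'E'
from h import *
np.set_printoptions(precision=2,suppress=True)
s=arm.get_state();T=pose(s);np.save('u.npy',T)
i=grab_frame('wrist');cv2.imwrite('pics/u.png',i)
b=cv2.resize(i[0:260,120:440],None,fx=2.5,fy=2.3,interpolation=cv2.INTER_CUBIC)
cv2.imwrite('pics/u2.png',b)
cv2.imwrite('pics/u3.png',grab_frame('top'))
E
```

```text
t 16.85 tcp chase [-86.18  90.44] 171.15 yaw [-3.13  0.   -2.79] F chase [ 0.64 -0.62] -0.8703960746320274 w 0.00033268463752440233
```

View pics/u2.png

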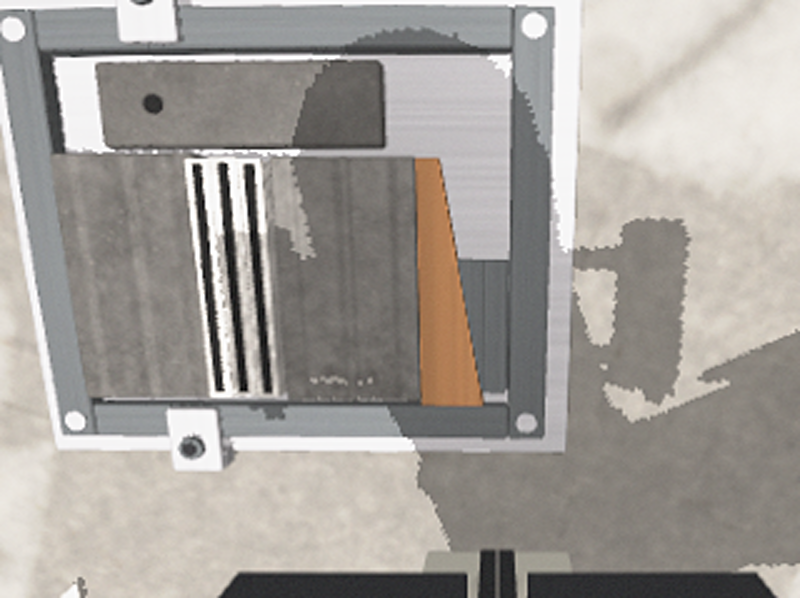

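View pics/u3.png

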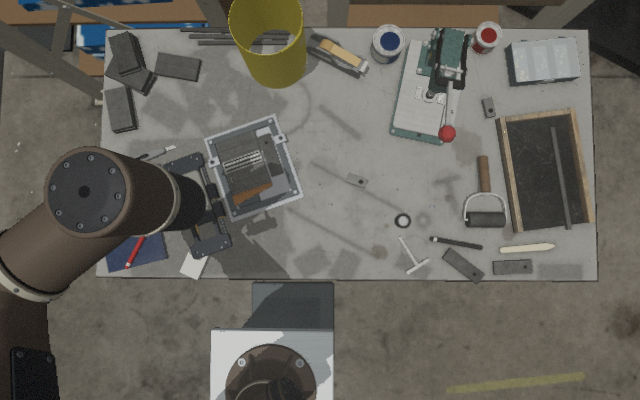

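```bash
python3 -c "
from station import arm
print(arm.job_done(),arm.get_state()['t'])"
```

```text
the job is handed in; nothing more can be done
the job is handed in; nothing more can be done
```

The row is locked. The wedge quoin lies flat in the gap, straight side on the -x bar and thin end towards the stick's thick end. I handed the job in at about 17 s of robot time.

- **Driving:** I gripped the wedge by its rib, set it in the wide end of the gap, moved it against the bar and drove it along +y. The push ended at about 23 N, slightly over your 12–20 N, with the tool at y ≈ 37.8 mm in the chase. From the stick's measured position I had worked out about 35 mm, so that agrees within the 5 mm allowed.
- **Tightness check:** I let go, then pushed the wedge's thick end from behind with the shut fingers at up to 17.5 N. Over the last 5 N the fingers moved only about 0.1 mm, so the wedge holds by itself.
- **Last pictures:** In the wrist view after the fingers were clear, the type stands flat and closed up, and the wedge bears along the stick with its straight face on the bar. In the top view the other bench pieces look to be where they were.
- **Disagreement:** While driving, the tool rose about 0.4 mm. I pressed down lightly to correct it, and the wedge still looks flat. I did not separately measure the wedge's height at the end.

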